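# Find the flat plinth with a straightedge

## Robot

A 6-joint arm with a two-finger parallel gripper is mounted at the origin on the work surface. World frame = base frame: x ahead of the robot, y to its left, z up, the work surface at z = 0. Lengths are in m, angles in rad, forces in N, time in s.
With the tool pointing down it reaches from about 0.275 to 0.825 m from the base axis. Payload 5.2 kg.
Tool frame: the origin (TCP) lies on the front face of the gripper's body, between the roots of the fingers; the fingertips stand 84 mm ahead of it and the grasp point (between the pads) lies 65 mm ahead of it; x points along the fingers, y is the direction in which the jaws open and shut, and the axes are right-handed (so a half turn about x gives the same grasp; the last joint's range is limited). The gripper opens to 93 mm and grips with 3 to 60 N. Pads are 15 mm wide; open, the fingers measure 128 mm over their backs; the gripper's body (75 mm by 188 mm) begins 65 mm behind the grasp point.
Start: joints at [1.114, 0.259, 1.535, -0, 1.348, -0.203], TCP at [0.138, 0.532, 0.303] pointing down, gripper open.
Joint ranges: [-3.14, 3.14], [-0.91, 2.08], [0.19, 2.58], [-1.22, 4.36], [0.22, 2.71], [-3.12, 3.12]. Speed limits (rad/s): [2.57, 2.57, 3.14, 3.14, 3.14, 3.14].

## Interface

Orientations are given as a rotation vector (axis times angle).
In Python, from cell import manip gives the robot as it stands.
- The arm moves only by the tool servo_tool, never from a script. Its argument "steps" is one flat list of numbers, 5 for each row, row after row: the shift along the tool's x, y, z in mm, then the turn about the tool's x in degrees, then the gripper's target within -1 to 1 (shut at 1, half-way at 0, fully open at -1). A call has 1 to 12 rows; each row shifts and turns the commanded pose from where the row before left it, along the tool's axes as they then stand; what a row does not reach is not made up. A row lasts 1/12 s, in which the tool goes at most 41.7 mm and 7.16 degrees, less where a joint would pass 70% of its speed; a pose out of reach is approached as far as the arm can. A call is refused whole if a number of a shift passes 41.7 or a number of a turn 7.16, either way. A call with a gripper value outside its range is refused whole. The fingers move at their own pace and stop on an object; the grip force is fixed at half the most. Time passes only in rows, so rows that do not move let the fingers close. It gives the time, the measured TCP pose, the force and the opening at its end, in the units of the state.
- manip.sense(): the state, without advancing time (a new reading comes with each control period).
- manip.grab_frame(name): name is "scene" or "top" or "wrist"; returns a dict with "frame" (420x560x3 uint8, red, green, blue), "mtx" (3x3 intrinsics, pixels), "R" (3x3) and "t" (3): a world point X has camera coordinates R X + t; the wrist camera has in their place "T_tool_cam" (4x4, takes a point from camera to tool coordinates, whose origin is the TCP and whose axes are the tool frame's). Camera axes: x right, y down, z forward; pixel columns grow to the right and rows downward; lengths in m; the calibration is good to about 2 mm. A picture is of the moment at which its call begins: read the wrist's pose just before it. There is no depth.
- manip.close_job(): hands the job in, once; it reports no verdict.
The state is a dict: "t": time; "joints": joint angles; "qvel": joint speeds; "joint_efforts": joint torques, N m; "position": TCP position; "ee_rot": TCP orientation; "contact_force": force on the tool from outside, world axes, zero at the start; "wrist_torque": the same for the moment, N m; "opening": opening from 0.0 (shut) to 1.0 (fully open).
Only numpy, scipy, OpenCV 4.12 (cv2) and the standard library are available. Lean on these libraries where they do the work, as an engineer would, in place of code of your own. Each camera call takes 0.05 s, during which the arm holds its last target.

## Task

One of the two round stone plinths is flat, the other is worn low towards its edge, by too little to judge by eye. Lay the brass straightedge across the middle of a plinth, let go and press gently with shut fingers first on its plain end, then on the end with the hole: on the worn plinth it rocks, on the flat one it stays firm. Finish with the straightedge tested in this way on the flat plinth and left lying across its middle, and leave everything else where it is.

Things in the scene. Friction and masses are not known exactly. Their poses are not given: they have to be found in the camera images.
- plinth_1_top (a point): centre of the top face of one of the two round pale stone plinths: 210 mm across, 24 mm high in the middle, standing loose on the counter, 2.2 kg. Either of the two may be the worn one, at either place. z axis up
- plinth_2_top (a point): centre of the top face of the other plinth, alike. On the worn plinth only the middle 40 mm is level; from there the face falls evenly by 4 mm to the edge. A straightedge laid across its middle still lies level, but under 1 to 2 N on an end it tips (0.045 rad, the pressing finger sinks 1 to 3 mm), then stops hard on the edge; let go, it comes back level
- straightedge_grip (a point): centre of the wooden grip bar (70 x 14 mm, 22 mm high) on the middle of the brass straightedge, whose flat blade is 190 x 26 mm and 5 mm thick. This point lies 16 mm above the blade's underside. x axis along the blade towards the end with the hole, z axis up. About 0.24 kg; starts lying flat on the counter at any yaw
- plain_end (a point): pressing spot on the blade's top face, 75 mm from the middle towards the plain end (same axes). A press counts from 4 N held 0.3 s, within 30 mm of this spot. Straightedge and plinth must never be pushed together with more than 45 N; both are hard, so press slowly and by force
- hole_end (a point): pressing spot on the blade's top face, 75 mm from the middle towards the end with the 10 mm hanging hole (same axes); pressed like the plain end, after it
- sauce_boat: white sauce boat with a handle, about 160 x 100 x 72 mm, bystander; origin under its centre
- porcelain_knob: glazed white porcelain knob, 40 mm across, 38 mm high, bystander; origin under its centre
- eye_bath: small stemmed glass cup, 42 mm across, 50 mm high, bystander; origin under its centre
- tank: steel ultrasonic tank with a red push button, 300 x 260 mm, 202 mm high, fixed, to the robot's right, bystander; origin under it
Mind the look-alikes: they are no part of the job. Leave any pink look-alike of the part that bears plinth_2_top alone.

How it is judged:
By the outcome, as a careful person would: the job done as asked, in the order asked, and still so for the second after the job is handed in, with the robot touching nothing.
It also fails if it takes over 72 s, if anything falls off the work surface, if the arm or the gripper's body presses on something with over 40 N, if the wrist force passes 120 N, or if a joint passes its speed limit or range.

## Working session

There is one attempt and no reset: what is moved stays moved. The work goes in short steps, Python scripts to look and compute and a tool call to move; the robot and the scene stay as the last step left them, time stands still between calls to the robot, and variables do not carry over. Pictures are saved under pics/ and viewed, and the job is handed in when it is done.

Besides the shell and the picture viewer there is one more tool, called after ">>>" by a JSON object that holds its "method" and its "body", one argument or row to a line. servo_tool: Moves the arm, as the interface text tells. Its arguments: {"type":"object","properties":{"steps":{"type":"array"}},"required":["steps"]}

```bash
ls; mkdir -p pics; cat > h.py <<'E'
import numpy as np, cv2
from cell import manip
def shot(n,f):
    d=manip.grab_frame(n); cv2.imwrite('pics/'+f,d['frame'][:,:,::-1]); 
    np.savez('pics/'+f+'.npz',**{k:np.array(v) for k,v in d.items()}); return d
def ray(d,u,v,z):
    K,R,t=np.array(d['mtx']),np.array(d['R']),np.array(d['t'])
    c=-R.T@t; r=R.T@np.linalg.inv(K)@[u,v,1.]
    return c+r*(z-c[2])/r[2]
E
python3 - <<'E'
from h import *
print(manip.sense())
for n in('scene','top'):
    d=shot(n,n+'1.png'); print(n,d['mtx'],d['R'],d['t'])
E
```

```text
pics
{'t': 0.0, 'joints': array([ 1.11419285e+00,  2.59356496e-01,  1.53608025e+00,  8.72375699e-06,
        1.34797603e+00, -2.02806019e-01]), 'qvel': array([ 7.79462754e-04,  5.59206602e-04,  1.51867124e-03, -5.62257766e-05,
        2.70198215e-04, -9.86024351e-04]), 'joint_efforts': array([-1.89557810e-03, -4.37307143e+01, -2.83996850e+01,  7.16343010e-02,
        4.13575151e-02, -1.06179552e-04]), 'position': array([0.13789773, 0.53203022, 0.30191144]), 'ee_rot': array([ 0.19789977,  1.56219577, -0.20060665]), 'contact_force': array([-0.08386807, -0.04824181,  0.62324035]), 'wrist_torque': array([0.04137925, 0.06043832, 0.03815487]), 'opening': 0.9977844123227658}
scene [[454.8013767    0.         275.96755052]
 [  0.         454.8013767  209.28518231]
 [  0.           0.           1.        ]] [[ 0.4372772   0.8993066   0.00602445]
 [ 0.62560986 -0.29936937 -0.7204098 ]
 [-0.64606575  0.31878774 -0.69352247]] [-0.0207114  -0.32584141  1.51495977]
top [[443.52814354   0.         275.47989808]
 [  0.         443.52814354 219.04106701]
 [  0.           0.           1.        ]] [[-0.02595878 -0.99957513  0.01325542]
 [-0.98934726  0.02378864 -0.14361788]
 [ 0.14324153 -0.01684236 -0.98954444]] [-0.18748356  0.49845714  1.32290003]
```

View pics/scene1.png

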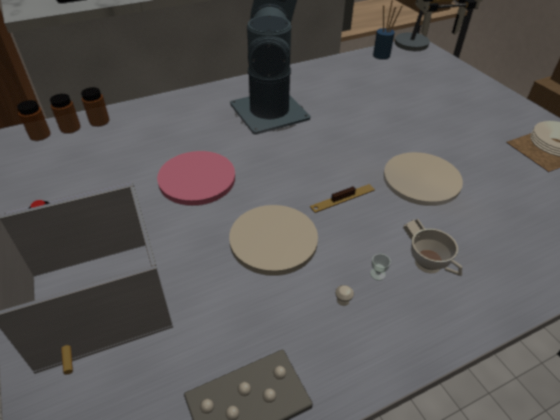

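View pics/top1.png

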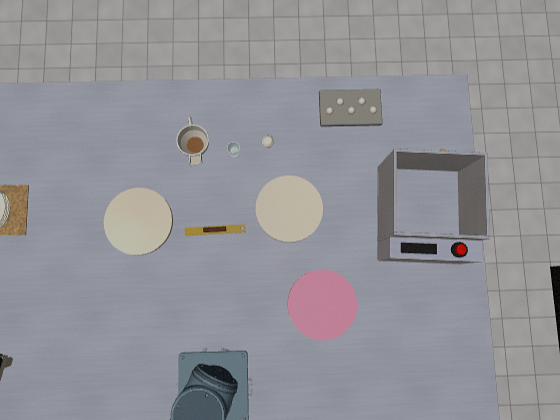

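```bash
python3 - <<'E'
from h import *
d=dict(np.load('pics/top1.png.npz')); im=cv2.imread('pics/top1.png')
s=dict(np.load('pics/scene1.png.npz'))
def pr(d,X):
    p=d['mtx']@(d['R']@np.array(X)+d['t']); return p[:2]/p[2]
print(pr(d,[0,0,0]),pr(d,[.138,.532,.303]),pr(s,[.138,.532,.303]))
cv2.imwrite('pics/c1.png',cv2.resize(im[195:265,95:335],None,fx=3.3,fy=3.3,interpolation=cv2.INTER_CUBIC))
g=cv2.resize(im[210:250,175:255],None,fx=10,fy=10,interpolation=cv2.INTER_CUBIC)
cv2.imwrite('pics/c2.png',g)
hsv=cv2.cvtColor(im,cv2.COLOR_BGR2HSV)
print(hsv[221,138],hsv[209,289],hsv[231,193],hsv[229,215],hsv[250,215])
print(manip.sense()['t'])
for z in (0,.024): print(z,[ray(d,*p,z).round(3) for p in((138,221),(289,209),(322,304),(215,229))])
E
```

```text
[212.62236158 386.15858519] [-32.89234326 361.06722972] [446.65487468   6.69664859]
[ 21  33 188] [ 21  31 188] [ 22 167 162] [ 11 145  79] [113  20 162]
0.1
0 [array([0.503, 0.231, 0.   ]), array([ 0.53 , -0.244,  0.   ]), array([ 0.232, -0.336,  0.   ]), array([ 0.472, -0.01 ,  0.   ])]
0.024 [array([0.5  , 0.224, 0.024]), array([ 0.526, -0.243,  0.024]), array([ 0.233, -0.334,  0.024]), array([ 0.469, -0.013,  0.024])]
```

View pics/c2.png

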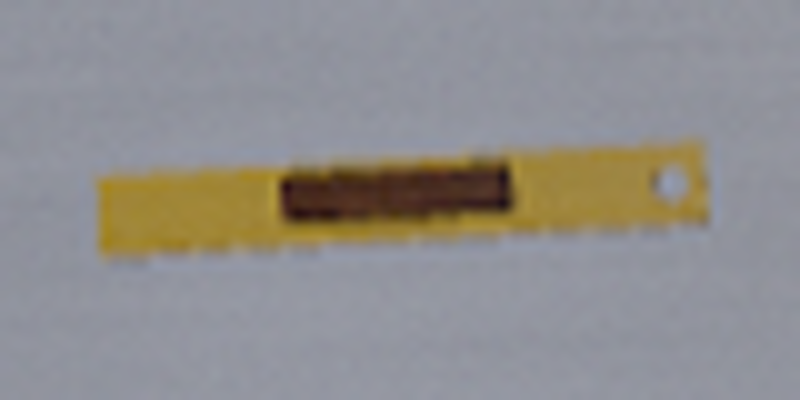

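View pics/c1.png

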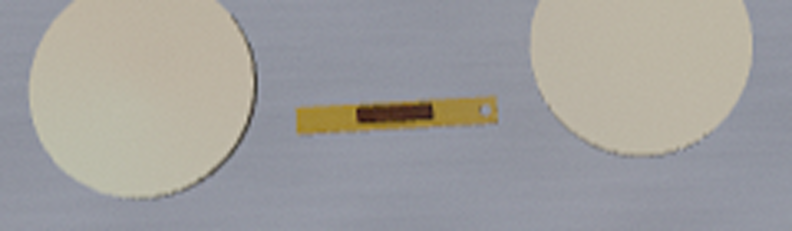

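Candidates: the cream discs at top (138,221) and (289,209) are the two plinths. The pink disc at (322,304) is the decoy. The only brass straightedge is at (215,229), with its hole at (242,228), so the hole end points towards -y. The crop confirms this. Next I'll measure it precisely.

```bash
cat >> h.py <<'E'
def discs(d,im,name):
    hsv=cv2.cvtColor(im,cv2.COLOR_BGR2HSV)
    m=cv2.inRange(hsv,(12,18,110),(35,90,255))
    n,l,st,c=cv2.connectedComponentsWithStats(m)
    out=[]
    for i in range(1,n):
        if st[i,4]>1500:
            cs=cv2.findContours((l==i).astype('uint8'),cv2.RETR_EXTERNAL,cv2.CHAIN_APPROX_NONE)[0]
            p=cv2.convexHull(max(cs,key=len))[:,0]
            W=np.array([ray(d,u,v,.024)[:2] for u,v in p])
            (x,y),r=cv2.minEnclosingCircle((W*1000).astype('float32'))
            A=np.c_[2*W,np.ones(len(W))]; s=np.linalg.lstsq(A,(W**2).sum(1),rcond=None)[0]
            print(name,c[i].round(),s[:2].round(4),'r',np.sqrt(s[2]+s[0]**2+s[1]**2).round(4))
def brass(d,im,z,name):
    hsv=cv2.cvtColor(im,cv2.COLOR_BGR2HSV)
    m=cv2.inRange(hsv,(8,110,40),(32,255,255))
    n,l,st,c=cv2.connectedComponentsWithStats(m)
    for i in range(1,n):
        if st[i,4]>200:
            v,u=np.nonzero(l==i)
            W=np.array([ray(d,a,b,z)[:2] for a,b in zip(u,v)])
            (cx,cy),(w,h),a=cv2.minAreaRect((W*1000).astype('float32'))
            e=np.linalg.svd(W-W.mean(0),full_matrices=False)[2][0]
            print(name,c[i].round(),'rect',round(cx,1),round(cy,1),round(w,1),round(h,1),'mean',W.mean(0).round(4),'yaw',np.degrees(np.arctan2(e[1],e[0])).round(1))
E
python3 - <<'E'
from h import *
for n in('top','scene'):
    d=dict(np.load(f'pics/{n}1.png.npz')); im=cv2.imread(f'pics/{n}1.png')
    discs(d,im,n); brass(d,im,.005,n)
E
```

```text
top [350. 107.] [ 0.8478 -0.4529] r 0.1004
top [289. 208.] [ 0.529  -0.2423] r 0.1046
top [138. 221.] [0.501  0.2247] r 0.1043
top [ 16. 210.] rect 548.0 617.6 157.1 84.1 mean [0.5474 0.6109] yaw -179.5
top [213. 230.] rect 469.6 -10.5 23.4 187.0 mean [ 0.4696 -0.0059] yaw 92.0
scene [423. 176.] [0.5045 0.2239] r 0.1048
scene [273. 237.] [ 0.5292 -0.2418] r 0.1052
scene [16. 61.] rect -852.5 -745.3 925.8 36.4 mean [-0.7574 -0.736 ] yaw 4.8
scene [547.  94.] rect 302.7 934.0 96.1 303.0 mean [0.3225 0.9232] yaw -49.4
scene [ 30. 120.] rect -384.1 -732.6 463.5 86.6 mean [-0.2776 -0.7213] yaw 14.7
scene [ 96. 111.] rect -250.7 -520.1 68.3 192.3 mean [-0.242  -0.5201] yaw -1.5
scene [ 66. 118.] rect -249.3 -616.8 189.4 68.5 mean [-0.2419 -0.6139] yaw 2.0
scene [536. 153.] rect 549.9 616.6 80.0 151.5 mean [0.5522 0.6115] yaw -1.2
scene [342. 197.] rect 466.7 -10.9 34.0 185.3 mean [ 0.4708 -0.0109] yaw -87.7
scene [ 67. 358.] rect 633.3 -729.7 17.9 62.0 mean [ 0.6326 -0.73  ] yaw -2.6
```

```bash
cat >> h.py <<'E'
from scipy.spatial.transform import Rotation as Ro
def st():
    s=manip.sense(); R=Ro.from_rotvec(s['ee_rot']).as_matrix()
    print('t',round(s['t'],2),'pos',np.round(s['position'],4),'F',np.round(s['contact_force'],1),'op',round(s['opening'],3)); print('axes x,y,z cols\n',R.round(3)); return s,R
def goto(x,y,z):
    s,R=st(); d=R.T@(np.array([x,y,z])-s['position'])*1000; print('tool shift mm',d.round(1)); return d,R
def jawyaw(R): print('jaw(y) dir deg',np.degrees(np.arctan2(R[1,1],R[0,1])).round(2))
E
python3 - <<'E'
from h import *
d,R=goto(.469,-.0105,.20); jawyaw(R)
E
```

```text
t 0.1 pos [0.1379 0.5321 0.302 ] F [ 0.7 -0.2 -0.1] op 1.002
axes x,y,z cols
 [[-0.001  0.251  0.968]
 [-0.001  0.968 -0.251]
 [-1.    -0.002 -0.   ]]
tool shift mm [ 102.5 -441.9  456.8]
jaw(y) dir deg 75.46
```

```bash
cat >> h.py <<'E'
def arc(x,y,z,turn,n):
    "turn deg about tool x; constant rows"
    d,R=goto(x,y,z); a=np.radians(turn/n); S=np.zeros((3,3))
    for k in range(n): S+=Ro.from_rotvec([a*k,0,0]).as_matrix()
    print('row',np.linalg.solve(S,d).round(2),'turn',round(turn/n,3),'n',n)
E
python3 - <<'E'
from h import *
arc(.469,-.0105,.21,73,18)
E
```

```text
t 0.1 pos [0.1379 0.5321 0.302 ] F [ 0.7 -0.2 -0.1] op 1.002
axes x,y,z cols
 [[-0.001  0.251  0.968]
 [-0.001  0.968 -0.251]
 [-1.    -0.002 -0.   ]]
tool shift mm [  92.5 -441.9  456.8]
row [ 5.14 -6.29 37.28] turn 4.056 n 18
```

>>> {"method": "servo_tool", "body": {
  "steps": [5.1,-6.3,37.3,4.06,-1,5.1,-6.3,37.3,4.06,-1,5.1,-6.3,37.3,4.06,-1,5.1,-6.3,37.3,4.06,-1,5.1,-6.3,37.3,4.06,-1,5.1,-6.3,37.3,4.06,-1,5.1,-6.3,37.3,4.06,-1,5.1,-6.3,37.3,4.06,-1,5.1,-6.3,37.3,4.06,-1,5.1,-6.3,37.3,4.06,-1,5.1,-6.3,37.3,4.06,-1,5.1,-6.3,37.3,4.06,-1]
}}

```text
t: 1.1
position: [0.4422, 0.2114, 0.241]
ee_rot: [0.862, 1.394, -0.862]
contact_force: [0.1, 0.1, 0.1]
opening: 1.0
```

>>> {"method": "servo_tool", "body": {
  "steps": [5.1,-6.3,37.3,4.06,-1,5.1,-6.3,37.3,4.06,-1,5.1,-6.3,37.3,4.06,-1,5.1,-6.3,37.3,4.06,-1,5.1,-6.3,37.3,4.06,-1,5.1,-6.3,37.3,4.06,-1,0,0,0,0,-1,0,0,0,0,-1,0,0,0,0,-1]
}}

```text
t: 1.85
position: [0.4687, -0.0104, 0.2107]
ee_rot: [1.179, 1.229, -1.179]
contact_force: [1.0, 1.1, -0.0]
opening: 0.999
```

```bash
cat >> h.py <<'E'
def wrist(f,pts,z):
    s,R=st(); d=shot('wrist',f); T=np.array(d['T_tool_cam']); M=np.eye(4); M[:3,:3]=R; M[:3,3]=s['position']
    C=M@T; d['R']=C[:3,:3].T; d['t']=-C[:3,:3].T@C[:3,3]; d['f']=f
    return d
E
python3 - <<'E'
from h import *
d=wrist('w1.png',0,0); im=cv2.imread('pics/w1.png'); brass(d,im,.005,'w')
arc(.469,-.0105,.092,0,8)
E
```

```text
t 1.85 pos [ 0.4687 -0.0104  0.2107] F [ 1.   1.1 -0. ] op 0.999
axes x,y,z cols
 [[-0.001  0.999  0.041]
 [ 0.001  0.041 -0.999]
 [-1.    -0.001 -0.001]]
w [281. 190.] rect 471.7 -9.0 25.3 190.0 mean [0.4711 0.0009] yaw -88.2
w [ 93. 333.] rect 267.6 -172.9 88.7 33.4 mean [ 0.2649 -0.1728] yaw -107.9
w [462. 333.] rect 681.7 -156.2 33.2 89.1 mean [ 0.6843 -0.1559] yaw -67.1
w [414. 395.] rect 635.4 -244.0 385.8 48.4 mean [ 0.6447 -0.2476] yaw -176.7
t 1.9 pos [ 0.4688 -0.0098  0.2109] F [0.5 0.6 0.5] op 0.998
axes x,y,z cols
 [[-0.     0.999  0.042]
 [ 0.001  0.042 -0.999]
 [-1.    -0.    -0.001]]
tool shift mm [118.9   0.2   0.8]
row [14.86  0.02  0.1 ] turn 0.0 n 8
```

View pics/w1.png

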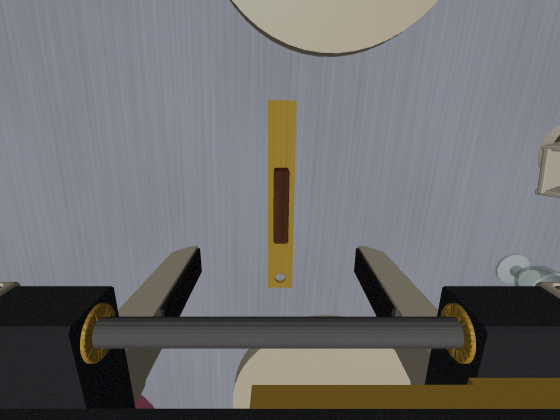

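The wrist picture shows the straightedge with its grip at (281,205) and the hole at (281,278), pointing to -y and well centred between the fingers. I'll descend and grip it.

>>> {"method": "servo_tool", "body": {
  "steps": [16,1.5,0,0.6,-1,16,0.5,0,0,-1,16,0,0,0,-1,16,0,0,0,-1,16,0,0,0,-1,16,0,0,0,-1,12,0,0,0,-1,7,0,0,0,-1,3,0,0,0,-1,0,0,0,0,-1]
}}

```text
t: 2.73
position: [0.4708, -0.0094, 0.0927]
ee_rot: [1.185, 1.225, -1.185]
contact_force: [-1.0, -0.5, 0.9]
opening: 1.001
```

>>> {"method": "servo_tool", "body": {
  "steps": [0,0,0,0,1,0,0,0,0,1,0,0,0,0,1,0,0,0,0,1,0,0,0,0,1,0,0,0,0,1,0,0,0,0,1,0,0,0,0,1]
}}

```text
t: 3.4
position: [0.471, -0.0105, 0.093]
ee_rot: [1.186, 1.224, -1.186]
contact_force: [1.1, -0.0, -0.1]
opening: 0.479
```

```bash
python3 - <<'E'
from h import *
st()
d=shot('top','top2.png'); im=cv2.imread('pics/top2.png')
E
```

```text
t 3.4 pos [ 0.471  -0.0105  0.093 ] F [ 1.1 -0.  -0.1] op 0.479
axes x,y,z cols
 [[ 0.     1.     0.031]
 [ 0.     0.031 -1.   ]
 [-1.     0.    -0.   ]]
```

Still closing.

>>> {"method": "servo_tool", "body": {
  "steps": [0,0,0,0,1,0,0,0,0,1,0,0,0,0,1,0,0,0,0,1,0,0,0,0,1,0,0,0,0,1,0,0,0,0,1,0,0,0,0,1]
}}

```text
t: 4.12
position: [0.4711, -0.0105, 0.093]
ee_rot: [1.186, 1.224, -1.186]
contact_force: [0.9, 0.4, 0.2]
opening: 0.149
```

>>> {"method": "servo_tool", "body": {
  "steps": [-5,0,0,0,1,-12,0,0,0,1,-18,0,0,0,1,-18,0,0,0,1,-12,0,0,0,1,-5,0,0,0,1,0,0,0,0,1]
}}

```text
t: 4.7
position: [0.4714, -0.0105, 0.1641]
ee_rot: [1.187, 1.222, -1.185]
contact_force: [-0.4, 0.1, -2.3]
opening: 0.145
```

```bash
python3 - <<'E'
from h import *
d=wrist('w2.png',0,0)
im=cv2.imread('pics/w2.png')
brass(d,im,.076,'w')
for p in ((.503,.224),(.529,-.242)): goto(*p,.165)
E
```

```text
t 4.7 pos [ 0.4714 -0.0105  0.1641] F [-0.4  0.1 -2.3] op 0.145
axes x,y,z cols
 [[ 0.002  1.     0.031]
 [-0.001  0.031 -1.   ]
 [-1.     0.002  0.001]]
w [277. 188.] rect 470.6 15.3 26.0 140.8 mean [0.4702 0.0293] yaw -88.3
w [246. 333.] rect 452.4 -69.9 48.5 5.1 mean [ 0.4521 -0.0697] yaw -91.7
w [309. 334.] rect 494.0 -68.8 5.2 48.5 mean [ 0.4943 -0.0688] yaw -85.1
w [277. 363.] rect 473.9 -93.3 26.1 23.3 mean [ 0.4738 -0.0932] yaw 5.0
w [265. 395.] rect 457.8 -120.6 277.4 28.8 mean [ 0.4656 -0.1228] yaw -177.5
t 4.75 pos [ 0.4709 -0.0104  0.1632] F [-0.2 -0.1 -3. ] op 0.149
axes x,y,z cols
 [[ 0.001  1.     0.031]
 [-0.     0.031 -1.   ]
 [-1.     0.001  0.   ]]
tool shift mm [  -1.9   39.4 -233.3]
t 4.75 pos [ 0.4709 -0.0104  0.1632] F [-0.2 -0.1 -3. ] op 0.149
axes x,y,z cols
 [[ 0.001  1.     0.031]
 [-0.     0.031 -1.   ]
 [-1.     0.001  0.   ]]
tool shift mm [ -1.8  50.9 233.3]
```

View pics/w2.png

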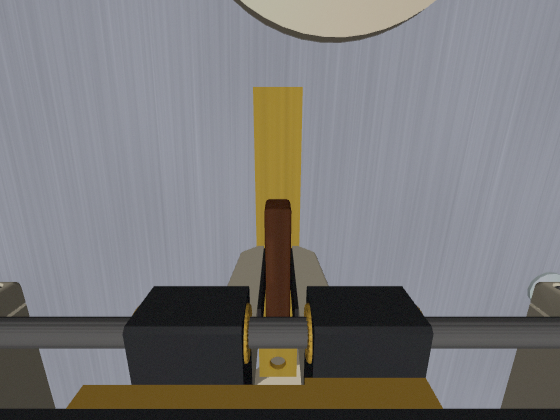

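The straightedge is held level, with the plain end at (277,90). I'll take it to the left plinth first.

>>> {"method": "servo_tool", "body": {
  "steps": [0,2,-10,0,1,0,4,-22,0,1,0,5,-30,0,1,0,6,-35,0,1,0,6,-35,0,1,0,6,-35,0,1,0,5,-30,0,1,0,3,-22,0,1,0,2,-13,0,1,0,0,0,0,1,0,0,0,0,1]
}}

```text
t: 5.67
position: [0.502, 0.223, 0.1619]
ee_rot: [1.183, 1.225, -1.187]
contact_force: [-0.3, -0.6, -2.4]
opening: 0.148
```

>>> {"method": "servo_tool", "body": {
  "steps": [12,0,0,0,1,14,0,0,0,1,10,0,0,0,1,4,0,0,0,1,0,0,0,0,1,0,0,0,0,1]
}}

```text
t: 6.17
position: [0.5028, 0.222, 0.123]
ee_rot: [1.187, 1.223, -1.187]
contact_force: [-0.8, -0.2, -1.6]
opening: 0.148
```

```bash
python3 - <<'E'
from h import *
goto(.503,.223,.117); d=shot('scene','scene2.png')
im=cv2.imread('pics/scene2.png'); cv2.imwrite('pics/c3.png',cv2.resize(im[80:260,330:530],None,fx=3,fy=3))
E
```

```text
t 6.17 pos [0.5028 0.222  0.123 ] F [-0.8 -0.2 -1.6] op 0.148
axes x,y,z cols
 [[-0.    1.    0.03]
 [-0.    0.03 -1.  ]
 [-1.   -0.    0.  ]]
tool shift mm [ 6.   0.2 -1. ]
```

View pics/c3.png

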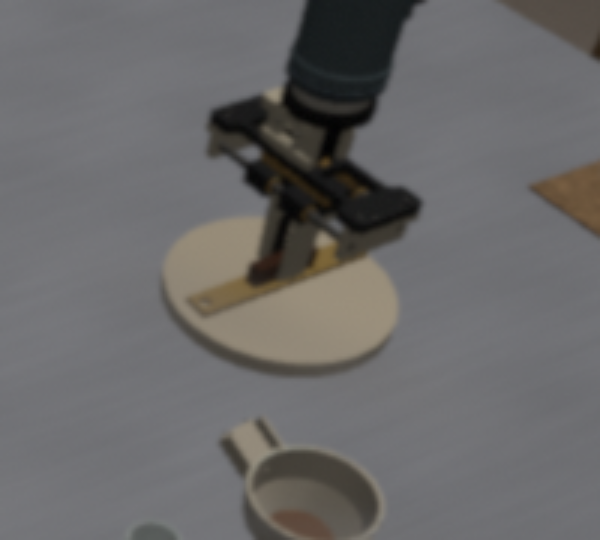

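>>> {"method": "servo_tool", "body": {
  "steps": [2,0,-1,0,1,1,0,0,0,1,1,0,0,0,1,1,0,0,0,1,0.5,0,0,0,1,0,0,0,0,1]
}}

```text
t: 6.72
position: [0.5026, 0.2237, 0.1174]
ee_rot: [1.186, 1.224, -1.186]
contact_force: [0.7, -0.3, -3.3]
opening: 0.15
```

>>> {"method": "servo_tool", "body": {
  "steps": [0.5,0,0,0,1,0.5,0,0,0,1,0,0,0,0,1]
}}

```text
t: 6.97
position: [0.5028, 0.2237, 0.1169]
ee_rot: [1.186, 1.224, -1.186]
contact_force: [-0.7, -0.2, 2.6]
opening: 0.144
```

>>> {"method": "servo_tool", "body": {
  "steps": [0,0,0,0,0,0,0,0,0,0,0,0,0,0,0,0,0,0,0,0,0,0,0,0,0,0,0,0,0,0,-4,0,0,0,0,-12,0,0,0,0,-20,0,0,0,0,-20,0,0,0,0,-12,0,0,0,0,-2,0,0,0,0]
}}

```text
t: 7.97
position: [0.5041, 0.224, 0.1893]
ee_rot: [1.189, 1.221, -1.182]
contact_force: [-0.1, 0.7, 0.1]
opening: 0.499
```

```bash
python3 - <<'E'
from h import *
d=wrist('w3.png',0,0); im=cv2.imread('pics/w3.png'); brass(d,im,.029,'w')
d=shot('top','top3.png'); im=cv2.imread('pics/top3.png'); discs(d,im,'top'); brass(d,im,.029,'top')
E
```

```text
t 7.97 pos [0.5041 0.224  0.1893] F [-0.1  0.7  0.1] op 0.499
axes x,y,z cols
 [[ 0.005  1.     0.031]
 [ 0.001  0.031 -1.   ]
 [-1.     0.005 -0.001]]
w [275. 200.] rect 502.6 225.0 25.9 189.9 mean [0.5022 0.2363] yaw -88.2
w [183. 333.] rect 419.0 104.4 70.2 16.2 mean [0.4178 0.1047] yaw -98.4
w [372. 333.] rect 597.7 108.9 16.8 70.6 mean [0.599  0.1093] yaw -78.1
w [338. 395.] rect 566.1 35.9 394.2 40.9 mean [0.5728 0.0327] yaw -177.8
top [350. 107.] [ 0.8497 -0.4527] r 0.0995
top [289. 208.] [ 0.5291 -0.2425] r 0.1044
top [147. 222.] [0.5008 0.2239] r 0.1038
top [ 16. 210.] rect 544.5 603.8 152.7 82.6 mean [0.5434 0.5973] yaw -179.4
top [150. 220.] rect 502.1 186.8 24.3 113.4 mean [0.5025 0.1851] yaw 91.8
```

View pics/w3.png

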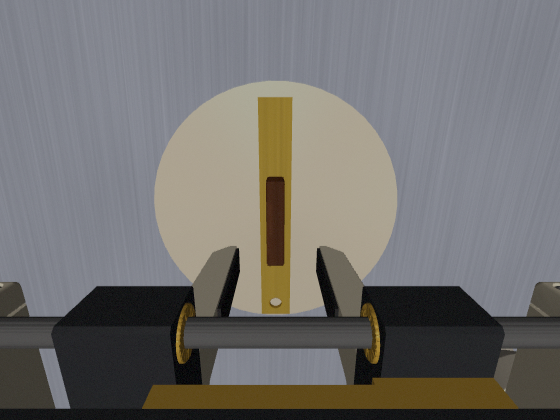

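The straightedge is centred on the left plinth (centre (275,205) px). I'll shut the fingers and go over the plain end.

>>> {"method": "servo_tool", "body": {
  "steps": [0,-0.5,-15,0,1,0,-0.5,-25,0,1,0,-0.5,-25,0,1,0,0,-10,0,1,0,0,0,0,1,10,0,0,0,1,15,0,0,0,1,15,0,0,0,1,13,0,0,0,1,10,0,0,0,1,4,0,0,0,1,0,0,0,0,1]
}}

```text
t: 9.07
position: [0.4983, 0.2975, 0.1179]
ee_rot: [1.185, 1.224, -1.189]
contact_force: [-0.2, 0.3, 0.5]
opening: 0.003
```

>>> {"method": "servo_tool", "body": {
  "steps": [0,0,0,0,1,0,0,0,0,1,0,0,0,0,1]
}}

```text
t: 9.32
position: [0.4994, 0.2987, 0.1203]
ee_rot: [1.187, 1.223, -1.185]
contact_force: [-0.1, -0.5, 0.4]
opening: 0.004
```

>>> {"method": "servo_tool", "body": {
  "steps": [1,0,0,0,1,1,0,0,0,1,1,0,0,0,1,0,0,0,0,1]
}}

```text
t: 9.65
position: [0.4988, 0.2986, 0.1163]
ee_rot: [1.186, 1.224, -1.186]
contact_force: [0.4, 0.1, 0.1]
opening: 0.007
```

>>> {"method": "servo_tool", "body": {
  "steps": [0.7,0,0,0,1,0.7,0,0,0,1,0,0,0,0,1]
}}

```text
t: 9.9
position: [0.4988, 0.2985, 0.1148]
ee_rot: [1.186, 1.224, -1.187]
contact_force: [0.2, -1.0, 0.1]
opening: 0.008
```

>>> {"method": "servo_tool", "body": {
  "steps": [0.5,0,0,0,1,0,0,0,0,1]
}}

```text
t: 10.07
position: [0.4988, 0.2986, 0.1144]
ee_rot: [1.186, 1.224, -1.186]
contact_force: [-0.2, -0.4, 0.1]
opening: 0.004
```

>>> {"method": "servo_tool", "body": {
  "steps": [0.5,0,0,0,1,0,0,0,0,1]
}}

```text
t: 10.23
position: [0.4989, 0.2985, 0.114]
ee_rot: [1.186, 1.224, -1.186]
contact_force: [0.6, -0.1, 0.3]
opening: 0.007
```

>>> {"method": "servo_tool", "body": {
  "steps": [0.5,0,0,0,1,0,0,0,0,1]
}}

```text
t: 10.4
position: [0.4989, 0.2986, 0.1135]
ee_rot: [1.186, 1.224, -1.186]
contact_force: [0.5, -0.8, 0.3]
opening: 0.009
```

>>> {"method": "servo_tool", "body": {
  "steps": [0.4,0,0,0,1,0,0,0,0,1]
}}

```text
t: 10.57
position: [0.4989, 0.2986, 0.1132]
ee_rot: [1.186, 1.224, -1.186]
contact_force: [-0.7, 0.1, 0.6]
opening: 0.006
```

>>> {"method": "servo_tool", "body": {
  "steps": [0.4,0,0,0,1,0,0,0,0,1]
}}

```text
t: 10.73
position: [0.4989, 0.2986, 0.1128]
ee_rot: [1.186, 1.224, -1.186]
contact_force: [-0.9, -0.2, 1.2]
opening: 0.006
```

>>> {"method": "servo_tool", "body": {
  "steps": [0.4,0,0,0,1,0,0,0,0,1]
}}

```text
t: 10.9
position: [0.4989, 0.2987, 0.1124]
ee_rot: [1.186, 1.224, -1.186]
contact_force: [0.0, 0.6, 1.2]
opening: 0.005
```

>>> {"method": "servo_tool", "body": {
  "steps": [0.4,0,0,0,1,0,0,0,0,1]
}}

```text
t: 11.07
position: [0.4989, 0.2986, 0.112]
ee_rot: [1.187, 1.224, -1.186]
contact_force: [-0.4, 0.6, 0.8]
opening: 0.007
```

>>> {"method": "servo_tool", "body": {
  "steps": [0.5,0,0,0,1,0,0,0,0,1]
}}

```text
t: 11.23
position: [0.4989, 0.2987, 0.1115]
ee_rot: [1.187, 1.224, -1.186]
contact_force: [-0.4, 1.4, 1.9]
opening: 0.005
```

>>> {"method": "servo_tool", "body": {
  "steps": [0.5,0,0,0,1,0,0,0,0,1]
}}

```text
t: 11.4
position: [0.499, 0.2987, 0.1113]
ee_rot: [1.187, 1.224, -1.186]
contact_force: [-1.1, 0.8, 2.8]
opening: 0.003
```

>>> {"method": "servo_tool", "body": {
  "steps": [0.5,0,0,0,1,0,0,0,0,1]
}}

```text
t: 11.57
position: [0.499, 0.2987, 0.1112]
ee_rot: [1.187, 1.224, -1.186]
contact_force: [-2.4, 0.2, 7.6]
opening: 0.003
```

The force stayed near 1 N while the finger sank about 2 mm (0.1132 to 0.1113), then it stopped hard at 7.6 N. So it rocks and the left plinth is the worn one. I'll lift, go back to the grip and carry the straightedge to the right plinth.

>>> {"method": "servo_tool", "body": {
  "steps": [-1.5,0,0,0,1,-2,0,0,0,1,-8,0,0,0,1,-18,0,0,0,0.1,-20,0,0,0,0.1,-18,0,0,0,0.1,-8,0,10,0,0.1,0,0.5,20,0,0.1,0,1,22,0,0.1,0,1,15,0,0.1,0,0.5,7,0,0.1,0,0,0,0,0.1]
}}

```text
t: 12.57
position: [0.5042, 0.2229, 0.1858]
ee_rot: [1.187, 1.223, -1.189]
contact_force: [-0.7, -0.1, 0.4]
opening: 0.448
```

>>> {"method": "servo_tool", "body": {
  "steps": [0,0,0,0,0.1,0,0,0,0,0.1]
}}

```text
t: 12.73
position: [0.5041, 0.2251, 0.1858]
ee_rot: [1.186, 1.224, -1.186]
contact_force: [0.3, 0.4, 0.8]
opening: 0.451
```

```bash
python3 - <<'E'
from h import *
d=wrist('w4.png',0,0); im=cv2.imread('pics/w4.png'); brass(d,im,.029,'w')
goto(.5026,.225,.117)
E
```

```text
t 12.73 pos [0.5041 0.2251 0.1858] F [0.3 0.4 0.8] op 0.451
axes x,y,z cols
 [[-0.     1.     0.031]
 [ 0.     0.031 -1.   ]
 [-1.    -0.    -0.   ]]
w [276. 202.] rect 502.6 225.1 25.9 189.8 mean [0.5022 0.2363] yaw -88.2
w [192. 334.] rect 427.5 108.0 69.0 14.9 mean [0.4265 0.1081] yaw -97.4
w [363. 333.] rect 587.3 112.8 14.9 69.2 mean [0.5883 0.113 ] yaw -79.0
w [327. 395.] rect 552.6 40.5 388.9 40.3 mean [0.5602 0.0374] yaw -177.5
t 12.78 pos [0.5041 0.2253 0.1858] F [-0.  -0.6 -0.5] op 0.451
axes x,y,z cols
 [[-0.     1.     0.032]
 [ 0.     0.032 -1.   ]
 [-1.    -0.    -0.   ]]
tool shift mm [68.8 -1.5  0.3]
```

View pics/w4.png

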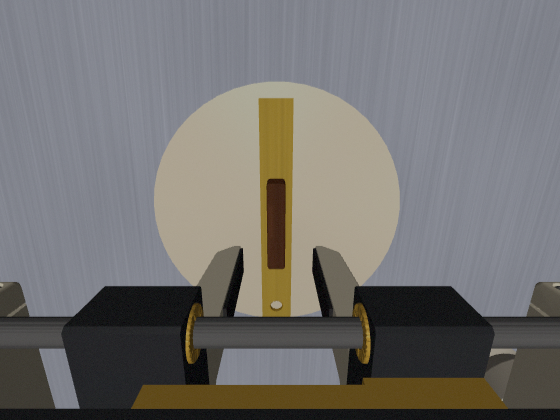

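The straightedge hasn't shifted and is back level, with the grip at (276,223). I'll descend and grasp it again.

>>> {"method": "servo_tool", "body": {
  "steps": [12,-0.5,0,0,0.1,16,-0.5,0,0,0.1,16,-0.5,0,0,0.1,13,0,0,0,0.1,8,0,0,0,0.1,3,0,0,0,0.1,0,0,0,0,0.1]
}}

```text
t: 13.37
position: [0.5023, 0.225, 0.1173]
ee_rot: [1.185, 1.225, -1.187]
contact_force: [-1.1, 0.1, 0.3]
opening: 0.453
```

>>> {"method": "servo_tool", "body": {
  "steps": [0,0,0,0,1,0,0,0,0,1,0,0,0,0,1,0,0,0,0,1,0,0,0,0,1,0,0,0,0,1,0,0,0,0,1,0,0,0,0,1]
}}

```text
t: 14.03
position: [0.5029, 0.2246, 0.1185]
ee_rot: [1.187, 1.223, -1.186]
contact_force: [-1.0, -0.7, 5.2]
opening: 0.151
```

>>> {"method": "servo_tool", "body": {
  "steps": [-4,0,0,0,1,-12,0,0,0,1,-18,0,0,0,1,-12,0,0,0,1,-4,0,0,0,1,0,0,0,0,1,0,0,0,0,1]
}}

```text
t: 14.62
position: [0.5023, 0.2245, 0.1674]
ee_rot: [1.186, 1.224, -1.187]
contact_force: [-0.5, -0.6, -2.8]
opening: 0.143
```

```bash
python3 - <<'E'
from h import *
goto(.529,-.243,.167)
d=shot('top','top4.png'); im=cv2.imread('pics/top4.png'); discs(d,im,'top')
E
```

```text
t 14.62 pos [0.5023 0.2245 0.1674] F [-0.5 -0.6 -2.8] op 0.143
axes x,y,z cols
 [[-0.001  1.     0.031]
 [-0.     0.031 -1.   ]
 [-1.    -0.001  0.   ]]
tool shift mm [  0.5  12.2 468.1]
top [350. 107.] [ 0.8502 -0.4539] r 0.1001
top [289. 208.] [ 0.529  -0.2423] r 0.1045
top [149. 223.] [0.5009 0.2238] r 0.1038
```

>>> {"method": "servo_tool", "body": {
  "steps": [0,0,12,0,1,0,0,25,0,1,0,1,35,0,1,0,1,38,0,1,0,1,38,0,1,0,1,38,0,1,0,1,38,0,1,0,1,38,0,1,0,1,38,0,1,0,1,38,0,1,0,1,38,0,1,0,1,35,0,1]
}}

```text
t: 15.67
position: [0.5243, -0.1887, 0.1671]
ee_rot: [1.186, 1.225, -1.188]
contact_force: [0.5, 0.6, -2.2]
opening: 0.145
```

>>> {"method": "servo_tool", "body": {
  "steps": [0,1,30,0,1,0,1,18,0,1,0,0,9,0,1,0,0,0,0,1,0,0,0,0,1,0,0,0,0,1]
}}

```text
t: 16.17
position: [0.5289, -0.2409, 0.1676]
ee_rot: [1.186, 1.226, -1.185]
contact_force: [-0.3, 0.0, -2.1]
opening: 0.152
```

```bash
python3 - <<'E'
from h import *
d=wrist('w5.png',0,0); im=cv2.imread('pics/w5.png'); brass(d,im,.076,'w'); discs(d,im,'w')
goto(.529,-.243,.120)
E
```

```text
t 16.17 pos [ 0.5289 -0.2409  0.1676] F [-0.3  0.  -2.1] op 0.152
axes x,y,z cols
 [[-0.001  0.999  0.032]
 [ 0.001  0.032 -0.999]
 [-1.    -0.001 -0.001]]
w [277. 189.] rect 527.8 -216.5 26.3 142.7 mean [ 0.5273 -0.2024] yaw -88.2
w [246. 333.] rect 509.3 -303.0 49.4 5.2 mean [ 0.509  -0.3028] yaw -91.6
w [309. 334.] rect 551.7 -301.6 5.3 49.4 mean [ 0.552  -0.3018] yaw -85.0
w [277. 362.] rect 531.2 -325.8 26.2 23.6 mean [ 0.5313 -0.3261] yaw 2.2
w [265. 395.] rect 514.4 -354.6 282.9 29.3 mean [ 0.5227 -0.3567] yaw -177.2
w [281. 197.] [ 0.5307 -0.2391] r 0.1034
t 16.22 pos [ 0.529  -0.2408  0.1677] F [ 0.1  0.1 -2.9] op 0.149
axes x,y,z cols
 [[-0.001  0.999  0.033]
 [ 0.001  0.033 -0.999]
 [-1.    -0.001 -0.001]]
tool shift mm [47.7 -0.1  2.3]
```

View pics/w5.png

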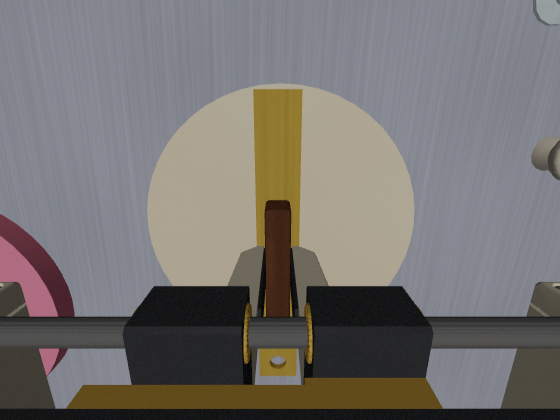

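The straightedge is over the right plinth (disc centre about (281,205)) and on its diameter. I'll lower it.

>>> {"method": "servo_tool", "body": {
  "steps": [10,0.5,1,0,1,14,0,0,0,1,12,0,0,0,1,6,0,0,0,1,2,0,0,0,1,0,0,0,0,1,0,0,0,0,1]
}}

```text
t: 16.8
position: [0.5301, -0.2436, 0.1242]
ee_rot: [1.186, 1.223, -1.186]
contact_force: [-0.6, 0.0, -1.8]
opening: 0.15
```

>>> {"method": "servo_tool", "body": {
  "steps": [1,0,0,0,1,1,0,0,0,1,0.5,0,0,0,1,0,0,0,0,1]
}}

```text
t: 17.13
position: [0.5298, -0.2439, 0.1217]
ee_rot: [1.186, 1.223, -1.186]
contact_force: [-0.6, -0.6, -2.5]
opening: 0.146
```

>>> {"method": "servo_tool", "body": {
  "steps": [0.5,0,0,0,1,0.5,0,0,0,1,0,0,0,0,1]
}}

```text
t: 17.38
position: [0.5297, -0.2438, 0.1204]
ee_rot: [1.186, 1.224, -1.186]
contact_force: [0.2, 0.8, -1.5]
opening: 0.149
```

>>> {"method": "servo_tool", "body": {
  "steps": [0.5,0,-1.5,0,1,0.5,0,0,0,1,0,0,0,0,1]
}}

```text
t: 17.63
position: [0.5296, -0.2421, 0.1193]
ee_rot: [1.186, 1.224, -1.186]
contact_force: [0.9, 0.4, -2.0]
opening: 0.15
```

>>> {"method": "servo_tool", "body": {
  "steps": [0.5,0,0,0,1,0.5,0,0,0,1,0,0,0,0,1]
}}

```text
t: 17.88
position: [0.5297, -0.2423, 0.1185]
ee_rot: [1.186, 1.224, -1.186]
contact_force: [0.2, -0.0, -1.5]
opening: 0.146
```

>>> {"method": "servo_tool", "body": {
  "steps": [0.5,0,0,0,1,0,0,0,0,1]
}}

```text
t: 18.05
position: [0.5297, -0.2423, 0.1185]
ee_rot: [1.186, 1.223, -1.186]
contact_force: [-1.8, 1.1, 3.3]
opening: 0.148
```

Contact (about 5 N net). Release and rise.

>>> {"method": "servo_tool", "body": {
  "steps": [0,0,0,0,0,0,0,0,0,0,0,0,0,0,0,0,0,0,0,0,0,0,0,0,0,0,0,0,0,0,-4,0,0,0,0,-12,0,0,0,0,-20,0,0,0,0,-20,0,0,0,0,-12,0,0,0,0,-2,0,0,0,0]
}}

```text
t: 19.05
position: [0.5309, -0.243, 0.191]
ee_rot: [1.186, 1.219, -1.185]
contact_force: [-0.2, 0.3, 0.6]
opening: 0.499
```

```bash
python3 - <<'E'
from h import *
d=wrist('w6.png',0,0); im=cv2.imread('pics/w6.png'); brass(d,im,.029,'w');discs(d,im,'w')
d=shot('top','top5.png'); im=cv2.imread('pics/top5.png'); discs(d,im,'top')
goto(.5285,-.167,.118)
E
```

```text
t 19.05 pos [ 0.5309 -0.243   0.191 ] F [-0.2  0.3  0.6] op 0.499
axes x,y,z cols
 [[ 0.004  1.     0.031]
 [-0.003  0.031 -1.   ]
 [-1.     0.004  0.003]]
w [275. 198.] rect 529.5 -241.9 25.9 190.0 mean [ 0.5292 -0.2305] yaw -88.3
w [183. 333.] rect 444.9 -365.1 71.1 16.3 mean [ 0.4437 -0.3648] yaw -98.4
w [372. 333.] rect 625.4 -360.4 16.3 71.5 mean [ 0.6266 -0.36  ] yaw -78.1
w [337. 395.] rect 593.3 -434.4 398.1 41.5 mean [ 0.6    -0.4376] yaw -177.8
w [277. 192.] [ 0.5308 -0.2419] r 0.1051
top [351. 107.] [ 0.854  -0.4514] r 0.098
top [138. 220.] [0.5009 0.2246] r 0.1044
t 19.15 pos [ 0.5299 -0.2424  0.1886] F [0.3 0.4 0.5] op 0.503
axes x,y,z cols
 [[ 0.001  1.     0.031]
 [-0.001  0.031 -1.   ]
 [-1.     0.001  0.001]]
tool shift mm [ 70.5   0.8 -75.5]
```

View pics/w6.png

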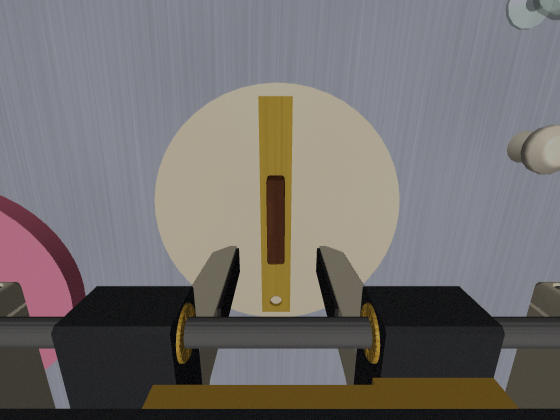

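Centred to within 1.5 mm. Now the plain end.

>>> {"method": "servo_tool", "body": {
  "steps": [0,-0.5,-15,0,1,0,0,-25,0,1,0,0,-25,0,1,0,0,-10,0,1,0,0,0,0,1,10,0,0,0,1,15,0,0,0,1,15,0,0,0,1,13,0,0,0,1,10,0,0,0,1,6,0,0,0,1,0,0,0,0,1]
}}

```text
t: 20.15
position: [0.5261, -0.1676, 0.1171]
ee_rot: [1.187, 1.226, -1.188]
contact_force: [-0.6, -1.0, 0.5]
opening: 0.006
```

>>> {"method": "servo_tool", "body": {
  "steps": [1,0,0,0,1,1,0,0,0,1,0,0,0,0,1,0,0,0,0,1]
}}

```text
t: 20.48
position: [0.5272, -0.1675, 0.1175]
ee_rot: [1.186, 1.222, -1.186]
contact_force: [0.2, 0.1, -0.6]
opening: 0.006
```

>>> {"method": "servo_tool", "body": {
  "steps": [0.5,0,0,0,1,0,0,0,0,1]
}}

```text
t: 20.65
position: [0.527, -0.1673, 0.1168]
ee_rot: [1.186, 1.223, -1.186]
contact_force: [-0.2, 0.2, -0.8]
opening: 0.005
```

>>> {"method": "servo_tool", "body": {
  "steps": [0.7,0,0,0,1,0.7,0,0,0,1,0.7,0,0,0,1,0,0,0,0,1]
}}

```text
t: 20.98
position: [0.5268, -0.1672, 0.1142]
ee_rot: [1.186, 1.224, -1.186]
contact_force: [-0.4, -0.2, -0.2]
opening: 0.005
```

>>> {"method": "servo_tool", "body": {
  "steps": [0.5,0,0,0,1,0,0,0,0,1]
}}

```text
t: 21.15
position: [0.5268, -0.1673, 0.1137]
ee_rot: [1.186, 1.224, -1.186]
contact_force: [-0.4, -0.2, 0.1]
opening: 0.008
```

>>> {"method": "servo_tool", "body": {
  "steps": [0.4,0,0,0,1,0,0,0,0,1]
}}

```text
t: 21.32
position: [0.5269, -0.1673, 0.1134]
ee_rot: [1.186, 1.224, -1.186]
contact_force: [-0.3, 0.5, -0.4]
opening: 0.005
```

>>> {"method": "servo_tool", "body": {
  "steps": [0.4,0,0,0,1,0,0,0,0,1]
}}

```text
t: 21.48
position: [0.5269, -0.1673, 0.1134]
ee_rot: [1.186, 1.224, -1.186]
contact_force: [-2.5, 0.8, 3.2]
opening: 0.004
```

Firm at 0.1134. I'll press a little more and hold.

>>> {"method": "servo_tool", "body": {
  "steps": [0.4,0,0,0,1,0,0,0,0,1]
}}

```text
t: 21.65
position: [0.5269, -0.1673, 0.1134]
ee_rot: [1.186, 1.223, -1.186]
contact_force: [-1.4, 1.0, 6.0]
opening: 0.007
```

>>> {"method": "servo_tool", "body": {
  "steps": [0.1,0,0,0,1,0,0,0,0,1,0,0,0,0,1]
}}

```text
t: 21.9
position: [0.5269, -0.1673, 0.1134]
ee_rot: [1.186, 1.223, -1.186]
contact_force: [-2.0, 0.7, 8.2]
opening: 0.007
```

>>> {"method": "servo_tool", "body": {
  "steps": [0,0,0,0,1,0,0,0,0,1,0,0,0,0,1,0,0,0,0,1,0,0,0,0,1]
}}

```text
t: 22.32
position: [0.5269, -0.1673, 0.1134]
ee_rot: [1.186, 1.223, -1.186]
contact_force: [-3.0, 1.7, 8.1]
opening: 0.005
```

There was no sink from 0 to 8 N held 0.4 s, so this plinth is firm. Next I'll lift over the grip to the hole end.

>>> {"method": "servo_tool", "body": {
  "steps": [-1.5,0,0,0,1,-3,0,0,0,1,-10,0,0,0,1,-18,0,0,0,1,-14,0,0,0,1,-5,0,8,0,1,0,0,20,0,1,0,0,32,0,1,0,0,34,0,1,0,0,30,0,1,0,0,18,0,1,0,0,8,0,1]
}}

```text
t: 23.32
position: [0.5312, -0.3208, 0.164]
ee_rot: [1.187, 1.221, -1.188]
contact_force: [0.3, -0.1, -0.0]
opening: 0.005
```

>>> {"method": "servo_tool", "body": {
  "steps": [0,0,0,0,1,10,0,0,0,1,15,0,0,0,1,11,0,0,0,1,6,0,0,0,1,3,0,0,0,1,0,0,0,0,1,0,0,0,0,1]
}}

```text
t: 23.98
position: [0.5318, -0.3169, 0.1192]
ee_rot: [1.186, 1.224, -1.186]
contact_force: [0.3, -0.1, 0.2]
opening: 0.012
```

```bash
python3 - <<'E'
from h import *
goto(.5318,-.317,.1135)
E
```

```text
t 23.98 pos [ 0.5318 -0.3169  0.1192] F [ 0.3 -0.1  0.2] op 0.012
axes x,y,z cols
 [[ 0.     0.999  0.032]
 [-0.     0.032 -0.999]
 [-1.     0.     0.   ]]
tool shift mm [5.7 0.  0.1]
```

>>> {"method": "servo_tool", "body": {
  "steps": [1,0,0,0,1,1,0,0,0,1,1,0,0,0,1,0.7,0,0,0,1,0.7,0,0,0,1,0,0,0,0,1]
}}

```text
t: 24.48
position: [0.5315, -0.3173, 0.1146]
ee_rot: [1.186, 1.224, -1.186]
contact_force: [0.2, -0.1, -0.6]
opening: 0.004
```

>>> {"method": "servo_tool", "body": {
  "steps": [0.5,0,0,0,1,0,0,0,0,1]
}}

```text
t: 24.65
position: [0.5315, -0.3172, 0.1141]
ee_rot: [1.186, 1.224, -1.186]
contact_force: [0.4, -1.1, -0.1]
opening: 0.005
```

>>> {"method": "servo_tool", "body": {
  "steps": [0.5,0,0,0,1,0,0,0,0,1]
}}

```text
t: 24.82
position: [0.5315, -0.3172, 0.1136]
ee_rot: [1.186, 1.224, -1.186]
contact_force: [0.3, -0.7, -0.1]
opening: 0.003
```

>>> {"method": "servo_tool", "body": {
  "steps": [0.4,0,0,0,1,0,0,0,0,1]
}}

```text
t: 24.98
position: [0.5316, -0.3173, 0.1135]
ee_rot: [1.186, 1.224, -1.186]
contact_force: [-1.2, 0.2, 1.5]
opening: 0.006
```

>>> {"method": "servo_tool", "body": {
  "steps": [0.4,0,0,0,1,0,0,0,0,1]
}}

```text
t: 25.15
position: [0.5315, -0.3172, 0.1134]
ee_rot: [1.186, 1.224, -1.186]
contact_force: [-0.8, 1.1, 5.2]
opening: 0.006
```

>>> {"method": "servo_tool", "body": {
  "steps": [0.4,0,0,0,1,0,0,0,0,1,0,0,0,0,1]
}}

```text
t: 25.4
position: [0.5315, -0.3172, 0.1134]
ee_rot: [1.186, 1.223, -1.186]
contact_force: [-2.7, 0.8, 7.7]
opening: 0.004
```

>>> {"method": "servo_tool", "body": {
  "steps": [0,0,0,0,1,0,0,0,0,1,0,0,0,0,1,0,0,0,0,1,0,0,0,0,1]
}}

```text
t: 25.82
position: [0.5315, -0.3172, 0.1134]
ee_rot: [1.186, 1.223, -1.186]
contact_force: [-0.9, 1.3, 6.7]
opening: 0.004
```

The hole end is firm too, with no sink at 7 N held 0.4 s. I'll rise clear and check.

>>> {"method": "servo_tool", "body": {
  "steps": [-1.5,0,0,0,1,-3,0,0,0,1,-10,0,0,0,1,-18,0,0,0,1,-25,0,0,0,1,-25,0,10,0,1,-20,0,0,0,1,-8,0,0,0,1,0,0,0,0,1,0,0,0,0,1,0,0,0,0,1]
}}

```text
t: 26.73
position: [0.5313, -0.3265, 0.2214]
ee_rot: [1.187, 1.227, -1.187]
contact_force: [-0.5, 0.3, -0.2]
opening: 0.002
```

```bash
python3 - <<'E'
from h import *
d=wrist('w7.png',0,0); im=cv2.imread('pics/w7.png'); brass(d,im,.029,'w');discs(d,im,'w')
d=shot('scene','scene7.png'); d=shot('top','top7.png'); im=cv2.imread('pics/top7.png'); discs(d,im,'top')
E
```

```text
t 26.73 pos [ 0.5313 -0.3265  0.2214] F [-0.5  0.3 -0.2] op 0.002
axes x,y,z cols
 [[-0.002  1.     0.031]
 [ 0.002  0.031 -1.   ]
 [-1.    -0.002 -0.002]]
w [279. 103.] rect 529.8 -246.4 25.9 179.3 mean [ 0.5295 -0.2362] yaw -88.2
w [272. 333.] rect 529.1 -469.8 4.4 77.6 mean [ 0.5295 -0.4693] yaw -88.9
w [283. 333.] rect 541.1 -469.4 4.4 77.6 mean [ 0.5407 -0.4691] yaw -87.7
w [235. 395.] rect 472.8 -553.9 446.1 44.7 mean [ 0.4882 -0.5565] yaw -177.2
w [281. 106.] [ 0.531  -0.2416] r 0.1051
top [350. 107.] [ 0.854  -0.4511] r 0.0981
top [136. 217.] [0.5017 0.2248] r 0.1039
```

View pics/scene7.png

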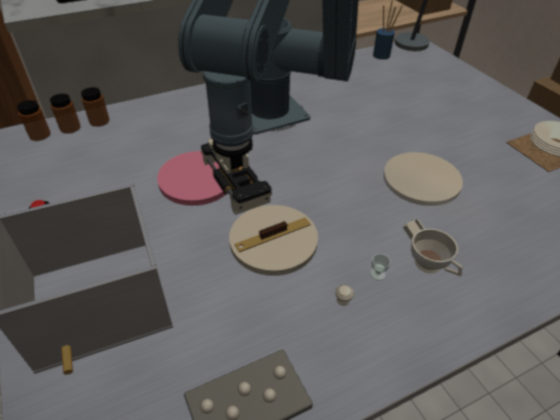

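View pics/w7.png

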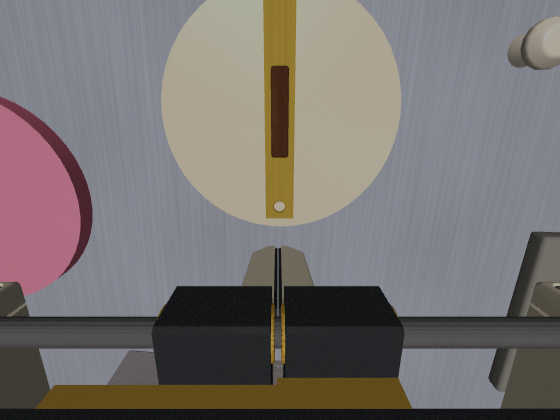

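The straightedge lies across the middle of the right plinth (grip at scene (273,230)), the bystanders are where they were, and the robot is clear of everything.

```bash
python3 -c "
from cell import manip
print(manip.close_job())"
```

```text
the job is handed in; nothing more can be done
None
```

The straightedge is on the flat plinth, tested on both ends in the order asked and left lying across its middle. I handed the job in at about 27 s of the 72 s allowed.

- **Left plinth (worn):** I laid the straightedge across its middle and pressed the plain end. The finger sank about 2 mm at only 1–2 N, then stopped hard. I did not press its hole end, because that was enough to show it rocks.
- **Right plinth (flat):** I laid the straightedge across its middle, let go, and pressed the plain end (about 8 N) and then the hole end (about 7 N). Each press was held over 0.4 s and neither end sank.
- **Last check:** Before handing in, the wrist camera put the straightedge within about 1.5 mm of the plinth's centre line. The scene camera showed the pink disc and the other things where they had been, and the robot was touching nothing.
- **Checks that fell short:** In the last top view my disc fit missed the right plinth, which was under the arm, so its place was checked from the wrist view only. That agreed with the earlier measurements to about 2 mm.

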